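# Pin the spindle, run the end cap down and back it off a quarter turn

### The arm

A 6-joint arm with a two-finger parallel gripper is mounted at the origin on the work surface; the furniture and walls round the work are solid. World frame = base frame: x ahead of the robot, y to its left, z up, the work surface at z = 0. Lengths are in mm, angles in rad, forces in N, time in s.
With the tool pointing down it reaches from about 350 to 875 mm from the base axis. Payload 4.2 kg.
Tool frame: the origin (TCP) lies on the centre line of the jaws, within the pads' length; the fingertips stand 25 mm ahead of it and the grasp point (between the pads) lies 6 mm ahead of it; z points along the fingers, y is the direction in which the jaws open and shut (so a half turn about z gives the same grasp; the last joint's range is limited). The gripper opens to 85 mm and grips with 20 to 120 N. Pads are 22 mm wide; open, the fingers measure 114 mm over their backs; the gripper's body (76 mm by 85 mm) begins 54 mm behind the grasp point. The pads swing forward as they close: fully open they stand 13 mm farther back than shut.
Start: joints at [1.592, 0.385, 0.008, 0, -1.194, -0.259], TCP at [147.197, 607.398, 256.312] pointing down, gripper open.
Joint ranges: [-3.14, 3.14], [-1.21, 2.06], [-1.07, 1.41], [-3.16, 2.05], [-2.99, -0.16], [-3.1, 3.1]. Speed limits (rad/s): [2.79, 2.79, 3.14, 3.14, 3.14, 3.14].

### API

Orientations are given as a unit quaternion [x, y, z, w].
In Python, from bench import arm gives the robot as it stands.
- The arm moves only by the tool drive_tool, never from a script. Its argument "plan" is a list of rows, each a list of 2 entries, a list of its own where there are three numbers: the shift along the tool's x, y, z in m, then the turn about the tool's z in degrees. A call has 1 to 12 rows; each row shifts and turns the commanded pose from where the row before left it, along the tool's axes as they then stand; what a row does not reach is not made up. A row lasts 1/8 s, in which the tool goes at most 62.5 mm and 10.7 degrees, less where a joint would pass 70% of its speed; a pose out of reach is approached as far as the arm can. A call with a gripper value outside its range is refused whole. "fingers" is the closure, from -1 (fully open) to 1 (shut), so that 0 is half open, set as the call begins (left out, the last holds). The fingers move at their own pace and stop on an object; the grip force is fixed at half the most. Time passes only in rows, so rows that do not move let the fingers close. It gives the time, the measured TCP pose, the force and the opening at its end, in the units of the state.
- arm.read_state(): the state, without advancing time (a new reading comes with each control period).
- arm.get_image(name): name is "scene" or "side" or "wrist"; returns a dict with "image" (420x560x3 uint8, red, green, blue), "K" (3x3 intrinsics, pixels), "R" (3x3) and "t" (3): a world point X has camera coordinates R X + t. Camera axes: x right, y down, z forward; pixel columns grow to the right and rows downward; lengths in mm; the calibration is good to about 2 mm. The wrist camera is an equidistant fisheye: a pixel r from the principal point sees the ray r / f radians off the axis. A picture is of the moment at which its call begins. There is no depth.
- arm.job_done(): hands the job in, once; it reports no verdict.
The state is a dict: "clock": time; "joints": joint angles; "joint_vel": joint speeds; "joint_efforts": joint torques, N m; "position": TCP position; "ee_rot": TCP orientation; "contact_force": force on the tool from outside, world axes, zero at the start; "wrist_torque": the same for the moment, N m; "gripper_width": finger opening in mm.
Only numpy, scipy, OpenCV 4.12 (cv2) and the standard library are available. Lean on these libraries where they do the work, as an engineer would, in place of code of your own. Each camera call takes 0.05 s, during which the arm holds its last target.

### The job

Set the end play of the spindle stand: take the plain straight lock pin (not the shouldered one) out of the wooden block and push it fully home through the eye of the lock plate into the hole in the base, so the spindle cannot turn. Then screw the knurled end cap down clockwise until it bottoms out, back it off a quarter turn, and finish still gripping the cap there, with the pin still home: do not let go. Leave the shouldered pin and the other things where they are.

Things in the scene. Friction and masses are not known exactly. Their poses are not given: they have to be found in the camera images.
- stand: grey painted spindle stand, fixed: base block 90 x 190 x 40 mm (x, y, z of its own frame), origin at the centre of its underside on the table, z up. The vertical spindle axis with the end cap is at own (0, +47.5 mm), the pin hole at own (0, -47.5 mm)
- base_hole (a point): centre of the mouth of the round pin hole in the top of the base block (40 mm above the table): 13.5 mm across, 36 mm deep, vertical
- plate_hole (a point): centre of the eye in the free end of the steel lock plate, at the plate's upper face (52 mm above the table). The eye is 14 mm across and goes through the 8 mm thick plate, whose underside is 44 mm above the table. The plate's end is 40 x 40 mm. The plate turns with the spindle, up to 0.5 rad either way; a light spring (about 0.3 N m/rad) keeps its eye over the hole in the base, and until it is pinned the plate turns along with the cap
- lock_pin: the plain straight steel lock pin: shank 10 mm across and 42 mm long with a 3 mm chamfered tip, under a knurled round head 22 mm across and 30 mm tall; origin at the tip (lower end), z up along the pin, 72 mm overall. It stands in one of the end holes of the wooden block, its head resting on the block's top, tip 4 mm above the table. About 0.08 kg. Fully home its head rests on the lock plate and its tip is 10 mm above the table
- pin_tip (a point): the tip (lower end) of the lock pin, on its axis
- shoulder_pin: the other pin, not to be used: same head (22 mm across, 30 mm tall) but below it an 18 mm thick shoulder, 22 mm long, and only 20 mm of 10 mm shank; origin at the tip. It stands in the opposite end hole, its head 22 mm higher than the lock pin's
- pin_block: wooden parking block, fixed, 60 x 130 x 46 mm (own x, y, z), origin at the centre of its underside; three 11.5 mm holes go right through it at own y = -40, 0, +40 mm; the middle one is empty
- end_cap: knurled aluminium end cap on the spindle, an upright cylinder 38 mm across and 40 mm tall, origin at the centre of its underside, z up along the spindle axis. A dark line on its top runs from the centre to the rim along its own x axis. It is already started on a right-hand thread of 8 mm pitch (turning clockwise seen from above screws it down, 1.27 mm per radian); bottomed, its underside is 71.5 mm above the table
- cap_top (a point): centre of the cap's top face, 40 mm above its underside. Just below the cap is the spindle's boss, 48 mm across, its top 70 mm above the table
- cap_turn (a joint): turn of the cap on its thread relative to the spindle, rad: 0 = bottomed out against a hard stop, growing as it is unscrewed (counter-clockwise from above), up to 3.4. It starts 2.1 to 3.0 rad unscrewed. Friction about 0.12 N m keeps it where it is left
- coupler: air hose coupler lying on the table, 24 x 73 x 23 mm, bystander
- marker_pen: marker pen lying on the table, 16 x 124 x 17 mm, bystander
- allen_key: hex key lying flat, 34 x 89 x 8 mm, bystander
- washers: jar of washers, 62 mm across, 84 mm tall, origin under its centre, bystander
- block: sanding block, 51 x 89 x 41 mm, bystander
There are look-alikes about, which are no part of the job. What is shaped like the lock_pin but green or red is not meant.

How it is judged:
By the outcome, as a careful person would: the job done as asked, in the order asked, and still so for the second after the job is handed in, while the arm keeps its last pose, push and grip.
It also fails if it takes over 72 s, if anything falls off the work surface, if the arm or the gripper's body presses on something with over 40 N, if the wrist force passes 120 N, or if a joint passes its speed limit or range.

## Working session

There is one attempt and no reset: what is moved stays moved. The work goes in short steps, Python scripts to look and compute and a tool call to move; the robot and the scene stay as the last step left them, time stands still between calls to the robot, and variables do not carry over. Pictures are saved under pics/ and viewed, and the job is handed in when it is done.

Besides the shell and the picture viewer there is one more tool, called after ">>>" in YAML: its name, and indented under it one key for each argument. drive_tool: Moves the arm, as the interface text tells. Its arguments: {"type":"object","properties":{"plan":{"type":"array"},"fingers":{"type":"number"}},"required":["plan"]}

```bash
mkdir -p pics; ls
python3 - <<'E'
from bench import arm
import cv2,json,numpy as np
s=arm.read_state(); print({k:np.round(v,3).tolist() for k,v in s.items()})
for n in("scene","side","wrist"):
    d=arm.get_image(n); cv2.imwrite(f"pics/{n}0.png",d["image"][:,:,::-1])
    np.savez(f"{n}0.npz",**d); print(n,np.round(d["K"],1).tolist(),np.round(d["R"],3).tolist(),np.round(d["t"],1).tolist())
E
```

```text
pics
{'clock': 0.0, 'joints': [1.592, 0.386, 0.007, -0.0, -1.194, -0.259], 'joint_vel': [0.0, 0.0, -0.001, -0.001, 0.0, -0.001], 'joint_efforts': [0.001, -39.229, 18.84, 4.186, -0.005, 0.0], 'position': [147.064, 606.906, 255.217], 'ee_rot': [0.993, -0.119, -0.0, 0.001], 'contact_force': [-0.293, -0.369, 0.504], 'wrist_torque': [0.019, 0.01, 0.014], 'gripper_width': 85.141}
scene [[415.0, 0.0, 285.3], [0.0, 415.0, 206.0], [0.0, 0.0, 1.0]] [[0.726, -0.688, -0.009], [-0.431, -0.445, -0.785], [0.536, 0.574, -0.619]] [-399.8, 296.4, 761.3]
side [[414.9, 0.0, 279.2], [0.0, 414.9, 207.1], [0.0, 0.0, 1.0]] [[0.937, -0.348, 0.018], [-0.166, -0.493, -0.854], [0.306, 0.798, -0.52]] [-494.7, 146.4, 1066.1]
wrist [[325.2, 0.0, 275.2], [0.0, 325.2, 210.0], [0.0, 0.0, 1.0]] [[-0.236, -0.972, 0.003], [-0.938, 0.228, 0.262], [-0.255, 0.059, -0.965]] [623.0, -35.1, 379.6]
```

View pics/scene0.png

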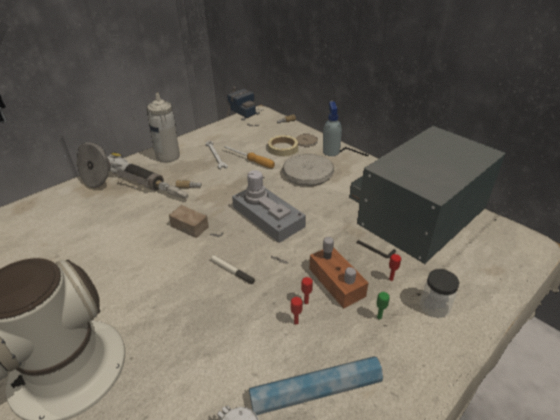

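View pics/side0.png

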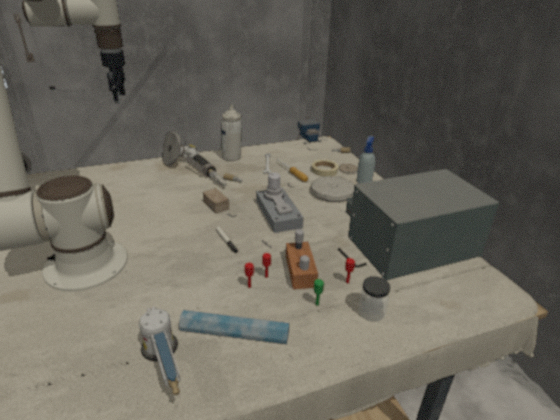

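View pics/wrist0.png

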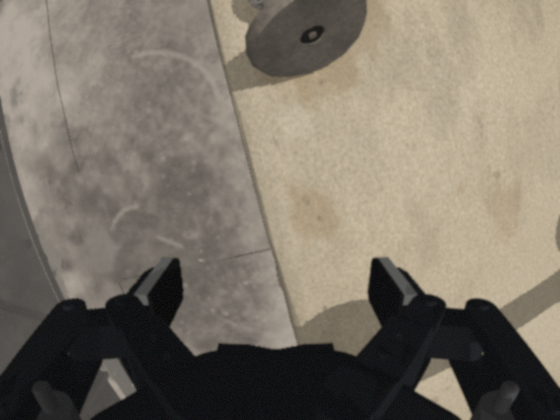

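The scene view shows the stand at about (268,207) with the cap at (256,183). The pin block is at about (338,275), holding grey pins at (328,247) and (350,275). The red and green look-alikes stand on the table around it. I'll enlarge the block and the stand.

Run:
```python
import cv2,numpy as np
a=cv2.imread("pics/scene0.png");b=cv2.imread("pics/side0.png")
def c(im,x,y,w,h,s): return cv2.resize(im[y:y+h,x:x+w],None,fx=s,fy=s,interpolation=cv2.INTER_CUBIC)
t=np.hstack([c(a,295,225,80,80,5),c(b,265,220,80,80,5)])
cv2.imwrite("pics/blk.png",c(np.hstack([a[225:305,295:375],b[220:300,265:345]]),0,0,160,80,5))
cv2.imwrite("pics/std.png",c(np.hstack([a[160:245,225:310],b[160:245,240:325]]),0,0,170,85,4.7))
```

```text
(no output)
```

View pics/blk.png

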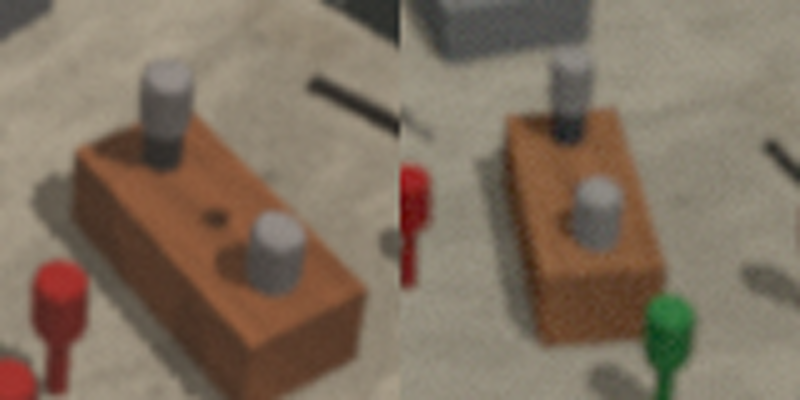

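View pics/std.png

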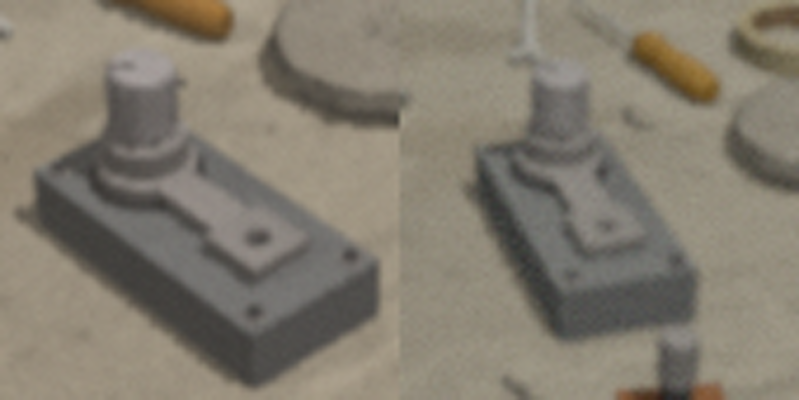

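In the crops, two grey pins stand in the block. One is at scene (328,240) / side (299,232): it rides high on a dark, thick shoulder, so it is the shouldered pin. The other is at scene (350,270) / side (305,257), with its head resting on the block, so it is the plain lock pin. The green and red ones on the table are excluded by colour. The plate eye is at scene (280,211) / side (284,208).

```bash
cat > h.py <<'E'
import numpy as np,cv2
def ray(d,u,v,fish=False):
    K,R,t=d["K"],d["R"],d["t"]
    x=(u-K[0,2])/K[0,0]; y=(v-K[1,2])/K[1,1]
    if fish:
        r=np.hypot(x,y); k=np.sin(r)/r if r>1e-9 else 1; c=np.array([x*k,y*k,np.cos(r)])
    else: c=np.array([x,y,1.])
    return -R.T@t, R.T@c
def onz(d,u,v,z,fish=False):
    o,w=ray(d,u,v,fish); return o+w*(z-o[2])/w[2]
def tri(*rs):
    A=np.zeros((3,3));b=np.zeros(3)
    for o,w in rs:
        w=w/np.linalg.norm(w);P=np.eye(3)-np.outer(w,w);A+=P;b+=P@o
    return np.linalg.solve(A,b)
E
python3 - <<'E'
from h import *
s=np.load("scene0.npz");d=np.load("side0.npz")
P={"lock":((350.4,269.4),(304.6,257.4),76),"shoul":((328.6,239),(299.4,231.6),98),
"hole":((338.2,268.4),None,46),
"cap":((255.6,174.5),(240+161/4.7,160+70/4.7),114.7),"eye":((280.1,210.6),(283.8,208.3),52)}
for k,(a,b,z) in P.items():
    print(k,onz(s,*a,z).round(1),onz(d,*b,z).round(1) if b else"", tri(ray(s,*a),ray(d,*b)).round(1) if b else "")
E
```

```text
lock [ 502.5 -244.3   76. ] [ 499.4 -245.3   76. ] [ 499.8 -245.9   77.7]
shoul [ 519.7 -168.    98. ] [ 516.  -171.2   98. ] [ 517.9 -169.    97.8]
hole [ 509.7 -208.3   46. ]  
cap [551.5 108.4 114.7] [550.6 111.3 114.7] [547.8 103.6 118.8]
eye [549.3  16.6  52. ] [546.6  15.1  52. ] [546.9  14.4  53.4]
```

```bash
cat >> h.py <<'E'
from scipy.spatial.transform import Rotation as Ro
def totool(q,p,target):
    return Ro.from_quat(q).inv().apply(np.array(target)-np.array(p))
E
python3 - <<'E'
from h import *
s=np.load("scene0.npz");d=np.load("side0.npz")
print("can",onz(s,167,158,0).round(),onz(s,180,70,0).round(),onz(d,232,158,0).round())
print("bottle",onz(s,332,155,0).round(), "jar",onz(s,438,305,0).round())
w=np.load("wrist0.npz"); print("wristcam",(-w["R"].T@w["t"]).round(1), w["R"][2].round(2))
E
```

```text
can [515. 514.   0.] [ 970. 1161.    0.] [520. 514.   0.]
bottle [907. 157.   0.] jar [ 616. -394.    0.]
wristcam [211.  590.9 373.9] [-0.25  0.06 -0.97]
```

>>> drive_tool:
  plan:
    - [[0.039,0.0365,0],0]
    - [[0.039,0.0365,0],0]
    - [[0.039,0.0365,0],0]
    - [[0.039,0.0365,0],0]
    - [[0.039,0.0365,0],0]
    - [[0.039,0.0365,0],0]
    - [[0.039,0.0365,0],0]
    - [[0.039,0.0365,0],0]
  fingers: -0.3

```text
clock: 1.15
position: [382.2, 248.5, 256.4]
ee_rot: [0.993, -0.118, 0.0, -0.0]
contact_force: [0.7, -0.7, 0.4]
gripper_width: 55.8
```

>>> drive_tool:
  plan:
    - [[0.035,0.034,0.006],0]
    - [[0.035,0.034,0.006],0]
    - [[0.035,0.034,0.006],0]
    - [[0.035,0.034,0.006],0]
    - [[0.035,0.034,0.006],0]
    - [[0,0,0],0]

```text
clock: 1.9
position: [512.3, 41.2, 225.2]
ee_rot: [0.993, -0.121, -0.001, 0.001]
contact_force: [-0.7, 0.6, -0.0]
gripper_width: 55.0
```

Run:
```python
from bench import arm
import cv2,numpy as np
d=arm.get_image("wrist"); cv2.imwrite("pics/w1.png",d["image"][:,:,::-1]); np.savez("w1.npz",**d)
s=arm.read_state(); print(s["position"],s["ee_rot"],s["joints"])
```

```text
[511.72989189  42.38407604 225.48975385] [ 9.92751478e-01 -1.20182156e-01 -8.03668654e-04  3.26512469e-04] [ 3.98971794e-01  2.22458144e-01 -3.07870484e-01 -2.67504231e-04
 -1.04218720e+00  9.31012819e-01]
```

View pics/w1.png

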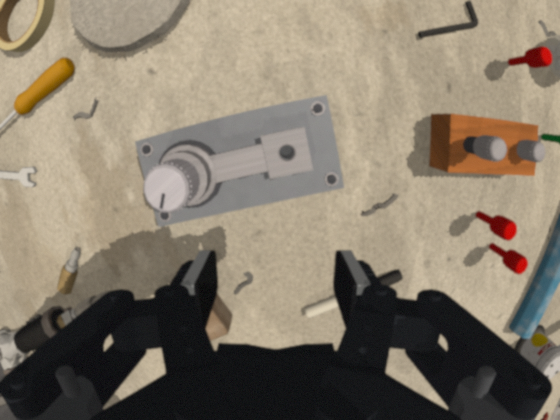

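The wrist view shows the plate eye at about (287,152), the cap top at (168,186) with its mark pointing to (163,207), and the pin block at (485,148). Next I'll locate these precisely.

Run:
```python
from h import *
w=np.load("w1.npz"); im=w["image"]; g=cv2.cvtColor(im,cv2.COLOR_RGB2GRAY)
r=g[135:172,265:312]; m=(r<85).astype(np.uint8); n,l,st,c=cv2.connectedComponentsWithStats(m)
for i in range(1,n): 
    if st[i,4]>20: print(st[i],c[i]+[265,135])
for c in [(287.5,152)]: print("eye",onz(w,*c,52,True).round(1))
for p in [(147,149.5),(317,108),(331.5,179),(166,215)]: print("corner hole",onz(w,*p,40,True).round(1))
v=cv2.resize(im[90:230,130:350],None,fx=3.6,fy=3.6,interpolation=cv2.INTER_CUBIC); cv2.imwrite("pics/w1c.png",v[:,:,::-1])
```

```text
[16 12 13 12 99] [287.32323232 153.09090909]
eye [548.4  19.7  52. ]
corner hole [585.5 151.2  40. ]
corner hole [581.1 -16.9  40. ]
corner hole [512.4 -15.5  40. ]
corner hole [517.1 152.4  40. ]
```

View pics/w1c.png

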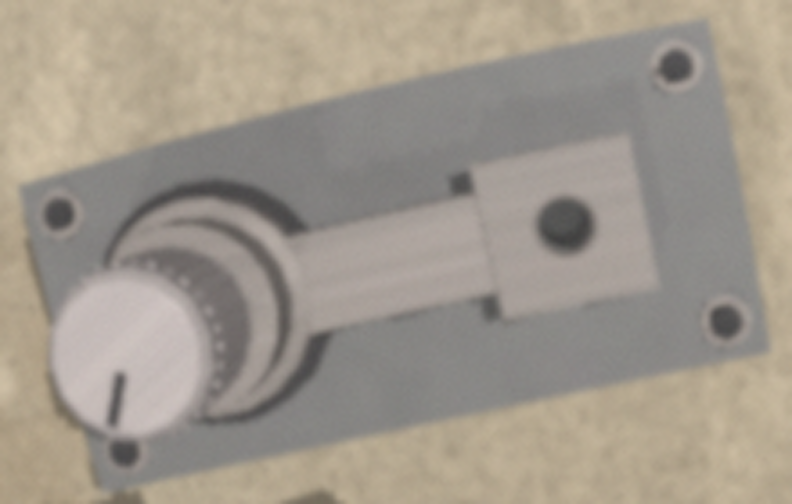

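>>> drive_tool:
  plan:
    - [[0.0077,0.054,0.01],0]
    - [[0.0077,0.054,0.01],0]
    - [[0.0077,0.054,0.01],0]
    - [[0.0077,0.054,0.01],0]
    - [[0.0077,0.054,0.01],0]
    - [[0,0,0],0]
    - [[0,0,0],0]

```text
clock: 2.82
position: [485.6, -227.0, 176.5]
ee_rot: [0.993, -0.118, 0.0, -0.0]
contact_force: [0.4, -0.2, 0.2]
gripper_width: 55.6
```

Run:
```python
from bench import arm
import cv2,numpy as np
d=arm.get_image("wrist"); cv2.imwrite("pics/w2.png",d["image"][:,:,::-1]); np.savez("w2.npz",**d)
s=arm.read_state(); print(s["position"],s["ee_rot"],s["joints"],s["contact_force"])
```

```text
[ 485.81781778 -226.60279925  176.723439  ] [ 9.93043497e-01 -1.17747594e-01  3.40623265e-04 -4.07580367e-05] [-1.33788199e-01  3.08249586e-01 -3.24495538e-01 -1.14449135e-04
 -9.37371330e-01  1.46860944e+00] [-0.45140733  0.21567254 -0.13478153]
```

View pics/w2.png

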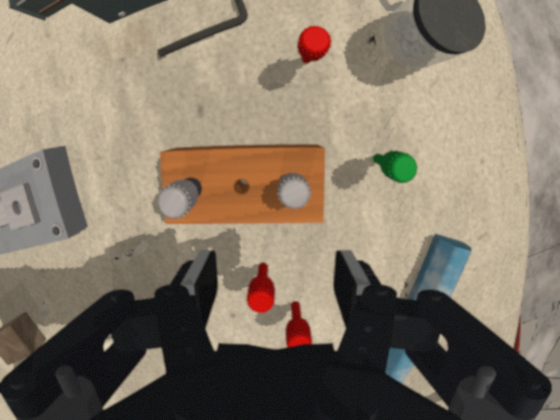

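The wrist view shows the block level with the image. The plain pin's head top is at (294,191), the empty hole at (241,187), and the taller shouldered pin at (175,201).

Run:
```python
from h import *
w=np.load("w2.npz"); im=w["image"]
v=cv2.resize(im[135:235,145:335],None,fx=4.2,fy=4.2,interpolation=cv2.INTER_CUBIC); cv2.imwrite("pics/w2c.png",v[:,:,::-1])
print("lock",onz(w,294,191,76,True).round(1),"shoul",onz(w,175,201,98,True).round(1),"mid",onz(w,241.3,187,46,True).round(1))
for p in [(162,151),(324,147),(324,222),(160,223)]: print(onz(w,*p,46,True).round(1))
p,q=[485.8,-226.6,176.7],[.99304,-.11775,0,0]
print(totool(q,p,[501,-243,62]).round(1))
```

```text
lock [ 501.7 -245.1   76. ] shoul [ 518.4 -169.4   98. ] mid [ 508.1 -206.    46. ]
[ 552.2 -151.3   46. ]
[ 523.6 -275.7   46. ]
[ 464.6 -263.4   46. ]
[ 495.4 -130.9   46. ]
[ 18.6  12.4 114.7]
```

View pics/w2c.png

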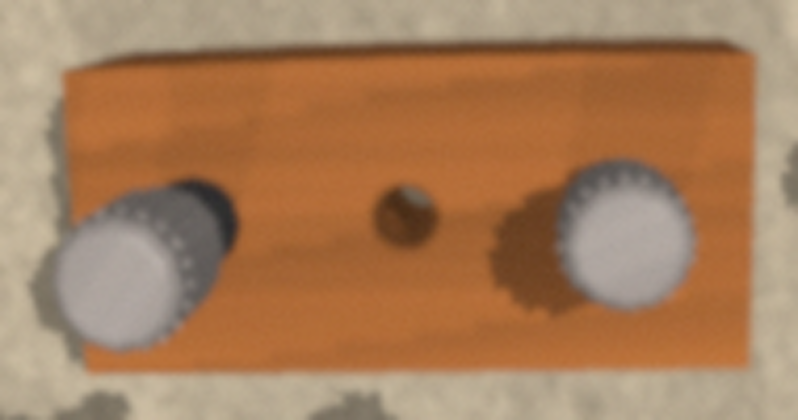

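>>> drive_tool:
  plan:
    - [[0.0095,0.0075,0.02],0]
    - [[0.0092,0.0073,0.025],0]
    - [[0,0,0.025],0]
    - [[0,0,0.02],0]
    - [[0,0,0.0117],0]
    - [[0,0,0],0]

```text
clock: 3.62
position: [500.3, -245.6, 74.4]
ee_rot: [0.993, -0.118, -0.0, -0.0]
contact_force: [-0.1, -0.4, -0.0]
gripper_width: 55.6
```

```bash
cat > snap.py <<'E'
from bench import arm
import cv2,numpy as np,sys
tag=sys.argv[1]
for n in sys.argv[2:]:
    d=arm.get_image(n); cv2.imwrite(f"pics/{n}{tag}.png",d["image"][:,:,::-1]); np.savez(f"{n}{tag}.npz",**d)
s=arm.read_state(); print({k:np.round(s[k],4).tolist() for k in("clock","position","ee_rot","contact_force","wrist_torque","gripper_width","joints")})
E
python3 snap.py 3 wrist
```

```text
{'clock': 3.675, 'position': [500.7556, -245.9453, 75.0982], 'ee_rot': [0.993, -0.1178, 0.0003, 0.0001], 'contact_force': [0.6334, -0.1085, 0.3867], 'wrist_torque': [-0.0312, -0.0718, -0.0081], 'gripper_width': 55.6973, 'joints': [-0.1659, 0.4695, -0.3795, 0.0003, -0.7212, 1.5002]}
```

View pics/wrist3.png

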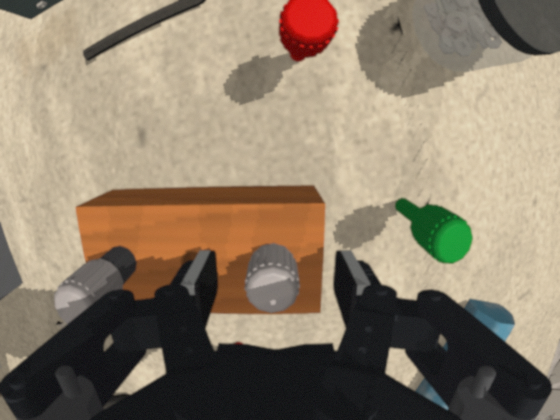

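The pin head sits centrally between the jaws at (272,285). Closing.

>>> drive_tool:
  plan:
    - [[0,0,0],0]
    - [[0,0,0],0]
    - [[0,0,0],0]
    - [[0,0,0],0]
    - [[0,0,0],0]
    - [[0,0,0],0]
  fingers: 1

```text
clock: 4.42
position: [501.2, -245.7, 75.9]
ee_rot: [0.993, -0.119, 0.001, -0.0]
contact_force: [0.7, 6.0, 4.4]
gripper_width: 20.0
```

>>> drive_tool:
  plan:
    - [[0,0,-0.02],0]
    - [[0,0,-0.03],0]
    - [[0,0,-0.03],0]
    - [[0,0,-0.02],0]
    - [[0,0,0],0]
    - [[0,0,0],0]

```text
clock: 5.18
position: [499.4, -246.4, 173.7]
ee_rot: [0.993, -0.119, -0.001, -0.0]
contact_force: [0.2, -0.4, -0.3]
gripper_width: 19.8
```

```bash
python3 snap.py 4 wrist scene side; python3 -c "
import cv2,numpy as np
a=cv2.imread('pics/scene4.png')[150:300,270:420];b=cv2.imread('pics/side4.png')[150:300,240:390]
cv2.imwrite('pics/ss4.png',cv2.resize(np.hstack([a,b]),None,fx=2.66,fy=2.66,interpolation=2))"
```

```text
{'clock': 5.325, 'position': [499.5333, -246.4761, 173.3958], 'ee_rot': [0.9929, -0.1188, -0.0012, -0.0002], 'contact_force': [0.1014, 0.0761, -0.3777], 'wrist_torque': [-0.0155, -0.0021, -0.0213], 'gripper_width': 19.6687, 'joints': [-0.1675, 0.346, -0.2763, -0.0003, -0.9508, 1.5004]}
```

View pics/wrist4.png

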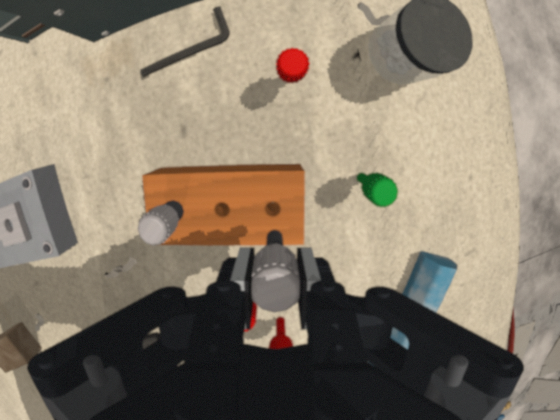

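View pics/ss4.png

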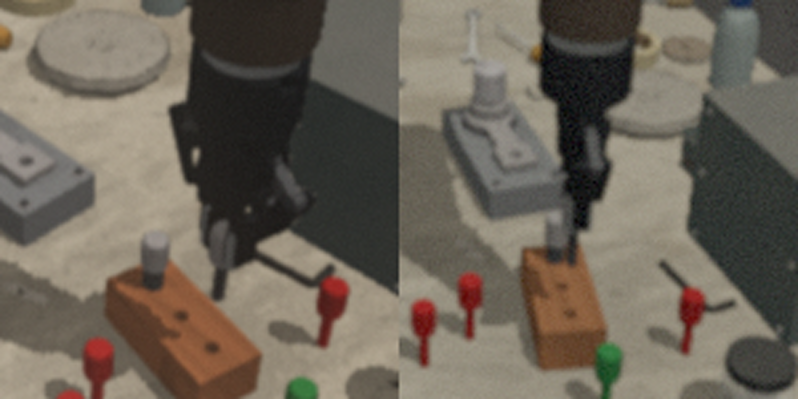

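The pin is held, and both empty holes now show at (222,209) and (273,208). I'll use the vacated hole to calibrate the wrist camera against the gripped pin.

```bash
cat > hole.py <<'E'
from h import *
def hole(d,u,v,z,s=16,thr=None):
    g=cv2.cvtColor(d["image"],cv2.COLOR_RGB2GRAY).astype(np.uint8)
    x0,y0=int(u)-s,int(v)-s; r=g[y0:y0+2*s,x0:x0+2*s]
    t=thr or (int(r.min())+int(np.median(r)))/2
    n,l,st,c=cv2.connectedComponentsWithStats((r<t).astype(np.uint8))
    i=l[s-2:s+3,s-2:s+3]; i=np.bincount(i[i>0]).argmax()
    p=c[i]+[x0,y0]; return p,st[i,2:],onz(d,*p,z,True)
E
python3 - <<'E'
from hole import *
w=np.load("wrist4.npz")
for c in [(222,209),(273,208)]: print(hole(w,*c,46,10))
E
```

```text
(array([221.97014925, 209.15671642]), array([ 13,  13, 134], dtype=int32), array([ 508.71860269, -206.16744005,   46.        ]))
(array([272.58461538, 208.46153846]), array([ 14,  12, 130], dtype=int32), array([ 499.78423349, -245.23829971,   46.        ]))
```

>>> drive_tool:
  plan:
    - [[0,0,-0.03],0]
    - [[-0.002,-0.04,0],0]
    - [[-0.003,-0.055,0],0]
    - [[-0.003,-0.055,0],0]
    - [[-0.003,-0.055,0],0]
    - [[-0.004,-0.045,0.015],0]
    - [[0,-0.018,0.015],0]
    - [[0,0,0],0]
    - [[0,0,0],0]
    - [[0,0,0],0]

```text
clock: 6.58
position: [548.8, 16.3, 175.1]
ee_rot: [0.993, -0.119, 0.0, -0.0]
contact_force: [-0.1, 0.8, -1.4]
gripper_width: 20.0
```

```bash
python3 snap.py 5 wrist
```

```text
{'clock': 6.625, 'position': [548.8168, 16.3643, 175.0994], 'ee_rot': [0.9928, -0.1194, 0.0004, -0.0001], 'contact_force': [-0.0825, -0.2458, -1.376], 'wrist_torque': [-0.0151, 0.0232, 0.0112], 'gripper_width': 19.8839, 'joints': [0.3252, 0.3304, -0.2957, 0.0001, -0.9439, 1.0061]}
```

View pics/wrist5.png

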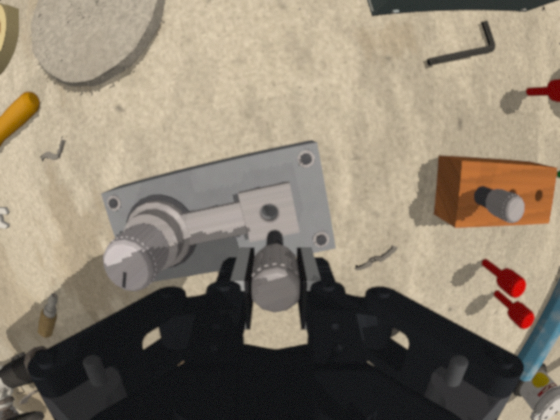

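The eye is at (269,212), just beyond the pin tip at (275,236).

Run:
```python
from hole import *
w=np.load("wrist5.npz")
print("eye",hole(w,269,212,52,12))
for c in [(114,203),(306,159),(321,240)]: print(hole(w,*c,40,8,95)[::2])
v=cv2.resize(w["image"][130:330,200:350],None,fx=4,fy=3,interpolation=cv2.INTER_CUBIC)
v=cv2.resize(w["image"][190:260,230:310],None,fx=8,fy=8,interpolation=cv2.INTER_CUBIC)
cv2.imwrite("pics/w5c.png",v[:,:,::-1])
```

```text
eye (array([269.7816092, 211.2816092]), array([ 16,  15, 174], dtype=int32), array([548.98661165,  19.65239309,  52.        ]))
(array([112.9787234 , 202.82978723]), array([585.95953901, 152.74277863,  40.        ]))
(array([305.453125, 158.84375 ]), array([580.54084966, -16.77229522,  40.        ]))
(array([320.75409836, 239.32786885]), array([512.09523774, -14.85867816,  40.        ]))
```

View pics/w5c.png

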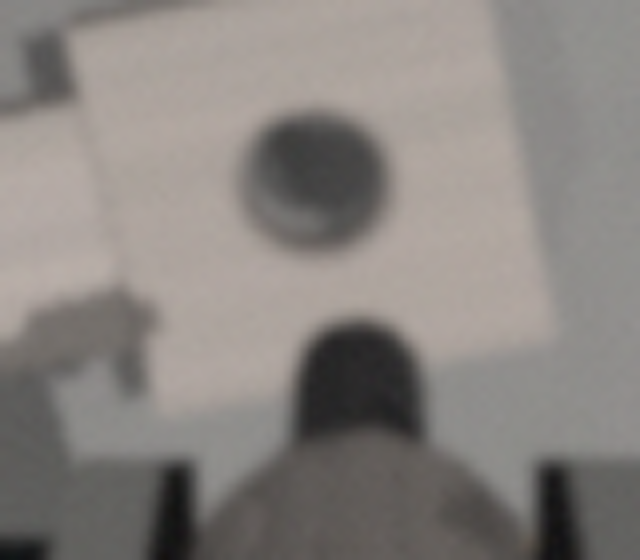

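Run:
```python
from hole import *
w=np.load("wrist5.npz")
print("eye",onz(w,269.3,212.5,52,True).round(1),"tip edge",onz(w,275,230.3,103.6,True).round(1))
p,q=[548.8,16.35,175.1],[.9928,-.1194,0,0]
print(totool(q,p,[549.3,19,130]).round(1))
```

```text
eye [548.1  20.2  52. ] tip edge [550.   15.3 103.6]
[-0.1 -2.7 45.1]
```

>>> drive_tool:
  plan:
    - [[0,-0.0035,0.02],0]
    - [[0,0,0.02],0]
    - [[0,0,0.005],0]
    - [[0,0,0],0]
    - [[0,0,0],0]

```text
clock: 7.25
position: [550.2, 20.8, 130.6]
ee_rot: [0.993, -0.119, 0.001, -0.0]
contact_force: [0.5, 0.6, -0.5]
gripper_width: 19.8
```

```bash
python3 snap.py 6 wrist scene side
python3 - <<'E'
from h import *
w=np.load("wrist6.npz")["image"][190:290,215:335]
v=cv2.resize(w,None,fx=6,fy=6,interpolation=cv2.INTER_CUBIC)
cv2.imwrite("pics/w6c.png",v[:,:,::-1])
a=np.load("scene6.npz")["image"][160:240,240:320];b=np.load("side6.npz")["image"][160:240,245:325]
cv2.imwrite("pics/ss6.png",cv2.resize(np.hstack([a,b]),None,fx=5,fy=5,interpolation=2)[:,:,::-1])
E
```

```text
{'clock': 7.4, 'position': [549.9049, 20.8685, 130.332], 'ee_rot': [0.9929, -0.1186, 0.0007, -0.0003], 'contact_force': [-0.2025, 0.3209, -0.5692], 'wrist_torque': [-0.0232, 0.0013, -0.0329], 'gripper_width': 20.3106, 'joints': [0.3326, 0.3844, -0.3455, 0.0001, -0.8395, 1.0003]}
```

View pics/w6c.png

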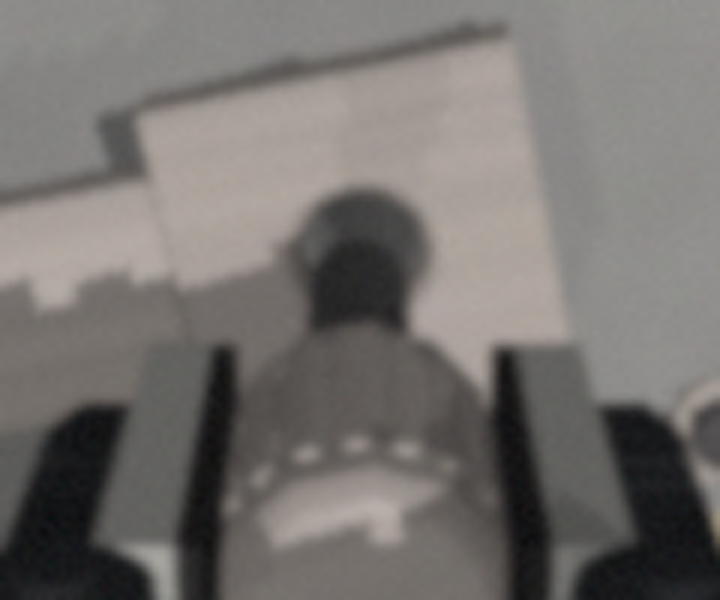

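View pics/ss6.png

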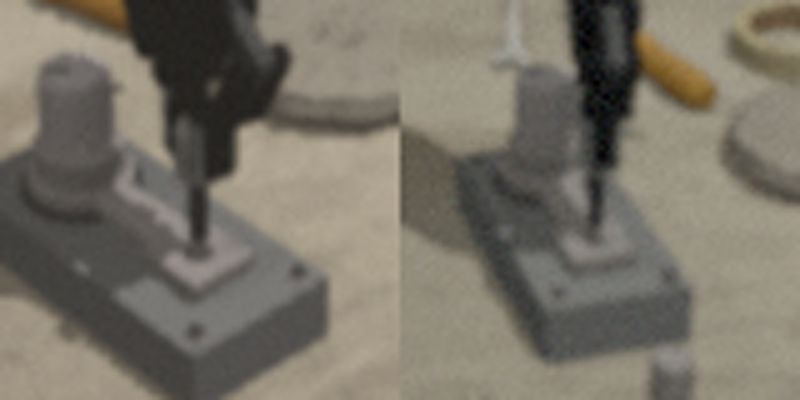

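Run:
```python
from h import *
w=np.load("wrist6.npz"); p,q=[549.9,20.85,130.4],[.9929,-.1187,0,0]
e=onz(w,275.8,231.7,52,True); t0=onz(w,275.8,190+188/6,52,True)
print("eye",e,"eye top edge r",np.linalg.norm(e-t0),"tool",totool(q,p,e))
for z in(59,62): t=onz(w,274.8,230.5,z,True); print("tipedge",t,"tool",totool(q,p,t))
```

```text
eye [548.02474213  20.05549313  52.        ] eye top edge r 6.954009737756296 tool [-1.63512312  1.21416869 78.4       ]
tipedge [551.26408092  19.9178072   59.        ] tool [ 1.54538415  0.58436975 71.4       ]
tipedge [552.24923457  19.67417974  62.        ] tool [ 2.56020507  0.58890266 68.4       ]
```

The tip and eye agree to within about 1 mm; only a +0.6 mm shift along tool y is needed. I'll descend gently and watch the force.

>>> drive_tool:
  plan:
    - [[0,0.0006,0.003],0]
    - [[0,0,0.004],0]
    - [[0,0,0.003],0]
    - [[0,0,0.003],0]
    - [[0,0,0.002],0]
    - [[0,0,0],0]

```text
clock: 8.15
position: [549.3, 20.2, 114.4]
ee_rot: [0.993, -0.119, -0.0, 0.0]
contact_force: [0.4, 0.2, -1.2]
gripper_width: 19.8
```

>>> drive_tool:
  plan:
    - [[0,0,0.002],0]
    - [[0,0,0.002],0]
    - [[0,0,0.002],0]
    - [[0,0,0.002],0]
    - [[0,0,0],0]

```text
clock: 8.78
position: [549.3, 20.2, 106.4]
ee_rot: [0.993, -0.119, -0.0, 0.0]
contact_force: [0.1, -0.0, -0.7]
gripper_width: 19.9
```

>>> drive_tool:
  plan:
    - [[0,0,0.004],0]
    - [[0,0,0.004],0]
    - [[0,0,0.004],0]
    - [[0,0,0.004],0]
    - [[0,0,0.003],0]
    - [[0,0,0.001],0]
    - [[0,0,0.001],0]
    - [[0,0,0.001],0]
    - [[0,0,0],0]

```text
clock: 9.9
position: [549.4, 20.2, 84.6]
ee_rot: [0.993, -0.119, -0.0, -0.0]
contact_force: [0.1, -0.0, -0.7]
gripper_width: 19.5
```

>>> drive_tool:
  plan:
    - [[0,0,0.001],0]
    - [[0,0,0.001],0]
    - [[0,0,0.001],0]
    - [[0,0,0.001],0]
    - [[0,0,0],0]

```text
clock: 10.52
position: [550.5, 20.2, 81.8]
ee_rot: [0.993, -0.118, 0.001, -0.0]
contact_force: [-0.2, -1.3, 4.1]
gripper_width: 20.1
```

>>> drive_tool:
  plan:
    - [[0,0,0.001],0]
    - [[0,0,0],0]
    - [[0,0,0],0]

```text
clock: 10.9
position: [551.2, 20.2, 81.7]
ee_rot: [0.993, -0.118, 0.002, -0.0]
contact_force: [-1.0, -1.3, 7.8]
gripper_width: 20.0
```

>>> drive_tool:
  plan:
    - [[0,0,0],0]
    - [[0,0,0],0]
    - [[0,0,0],0]
    - [[0,0,0],0]
  fingers: -0.3

```text
clock: 11.4
position: [549.2, 20.2, 79.3]
ee_rot: [0.993, -0.119, -0.0, 0.0]
contact_force: [1.4, 0.7, 1.2]
gripper_width: 55.6
```

>>> drive_tool:
  plan:
    - [[0,0,-0.02],0]
    - [[0,0,-0.03],0]
    - [[0,0,-0.03],0]
    - [[0,0,-0.02],0]
    - [[-0.02,0,-0.01],0]
    - [[0,0,0],0]

```text
clock: 12.15
position: [529.5, 25.1, 190.5]
ee_rot: [0.993, -0.118, 0.001, -0.0]
contact_force: [0.4, -0.4, 0.1]
gripper_width: 55.4
```

```bash
python3 snap.py 7 wrist scene side
python3 - <<'E'
from h import *
a=np.load("scene7.npz")["image"][160:240,240:320];b=np.load("side7.npz")["image"][160:240,245:325]
cv2.imwrite("pics/ss7.png",cv2.resize(np.hstack([a,b]),None,fx=5,fy=5,interpolation=2)[:,:,::-1])
E
```

```text
{'clock': 12.3, 'position': [530.1136, 24.9223, 189.1582], 'ee_rot': [0.9929, -0.1186, -0.0002, 0.0001], 'contact_force': [-0.5898, -0.2702, -0.2409], 'wrist_torque': [0.0889, 0.0098, 0.002], 'gripper_width': 55.7738, 'joints': [0.3529, 0.2867, -0.3203, 0.0, -0.9644, 0.9802]}
```

View pics/wrist7.png

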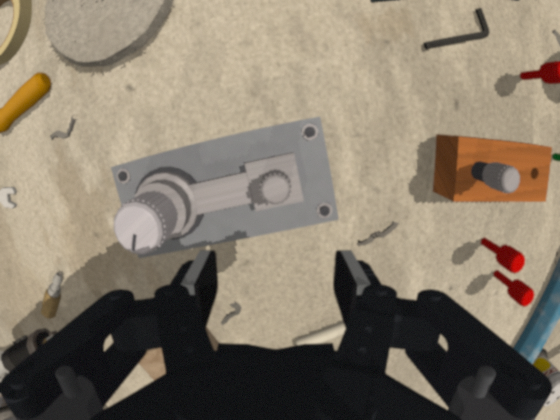

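View pics/ss7.png

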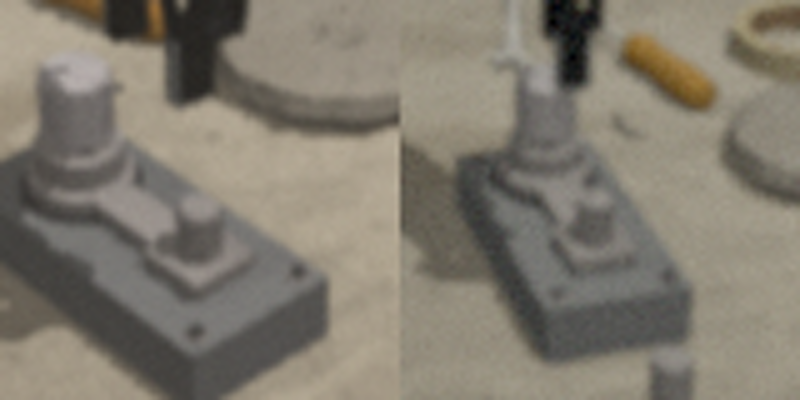

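The pin is home: its head sits flat on the plate at wrist (272,187), and the readback was TCP z 81.7 with 8 N of push. The cap is next.

>>> drive_tool:
  plan:
    - [[0,-0.04,0.005],0]
    - [[0,-0.04,0.01],0]
    - [[0,-0.013,0.01],0]
    - [[0,0,0.01],0]
    - [[0,0,0],0]
    - [[0,0,0],0]
  fingers: -0.7

```text
clock: 13.05
position: [551.9, 114.4, 154.8]
ee_rot: [0.993, -0.119, 0.0, 0.0]
contact_force: [-0.0, -0.5, 0.6]
gripper_width: 72.4
```

```bash
python3 snap.py 8 wrist
```

```text
{'clock': 13.1, 'position': [551.9926, 114.5464, 155.0621], 'ee_rot': [0.9929, -0.1191, 0.0003, -0.0001], 'contact_force': [-0.5139, 0.6051, -0.3883], 'wrist_torque': [0.0294, -0.0195, 0.0138], 'gripper_width': 72.6459, 'joints': [0.4921, 0.3753, -0.2842, 0.0002, -0.9107, 0.8398]}
```

View pics/wrist8.png

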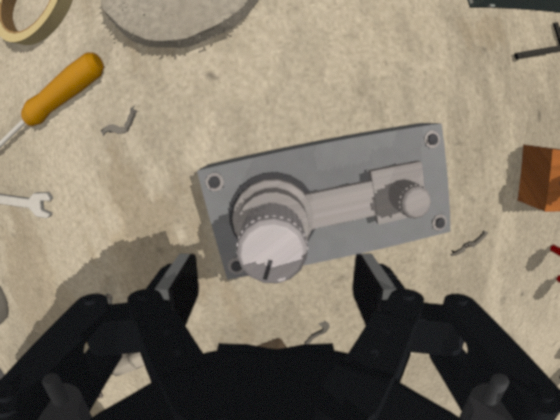

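Run:
```python
from h import *
w=np.load("wrist8.npz"); im=w["image"]
cv2.imwrite("pics/w8c.png",cv2.resize(im[200:300,215:335],None,fx=6,fy=6,interpolation=2)[:,:,::-1])
```

```text
(no output)
```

View pics/w8c.png

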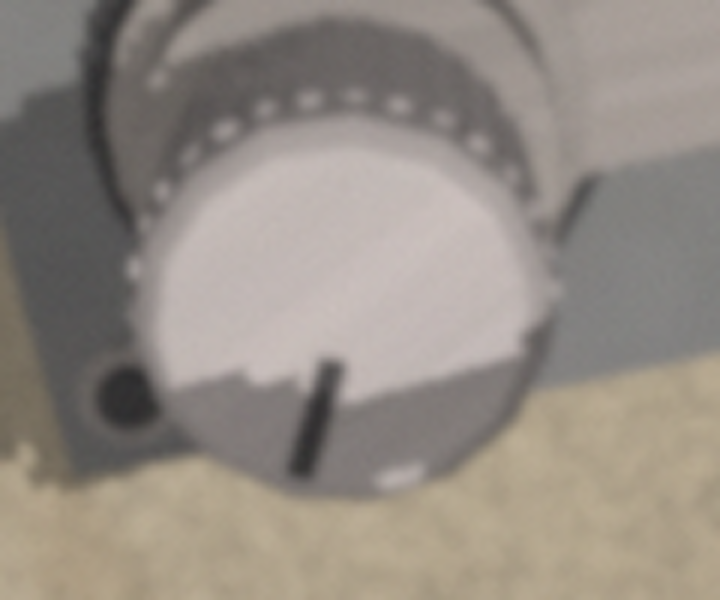

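Run:
```python
from h import *
w=np.load("wrist8.npz"); f=lambda x,y:onz(w,215+x/6,200+y/6,114.7,True)
c=f(344,304);e=f(300,475);L=f(140,304);R=f(548,304);T=f(344,110);B=f(344,497)
p,q=[552,114.5,155],[.9929,-.1191,0,0]
print(c,"mark deg",np.degrees(np.arctan2(*(e-c)[1::-1])),np.linalg.norm(L-R),np.linalg.norm(T-B),"tool",totool(q,p,c),totool(q,p,(T+B)/2))
```

```text
[552.64043886 114.88475553 114.7       ] mark deg 152.8166263749586 35.929134341605746 36.972479692684644 tool [ 0.53127563 -0.52530462 40.3       ] [-0.17625541 -0.53266269 40.3       ]
```

The cap centre is within 0.6 mm of the jaw axis, and its mark points at about 153° world. Lowering, then gripping.

>>> drive_tool:
  plan:
    - [[0,-0.0005,0.015],0]
    - [[0,0,0.015],0]
    - [[0,0,0.01],0]
    - [[0,0,0.007],0]
    - [[0,0,0.004],0]
    - [[0,0,0],0]
    - [[0,0,0],0]

```text
clock: 13.98
position: [552.3, 116.0, 104.0]
ee_rot: [0.993, -0.119, 0.0, -0.0]
contact_force: [-0.5, 0.5, 0.1]
gripper_width: 72.6
```

>>> drive_tool:
  plan:
    - [[0,0,0],0]
    - [[0,0,0],0]
    - [[0,0,0],0]
    - [[0,0,0],0]
    - [[0,0,0],0]
    - [[0,0,0],0]
  fingers: 1

```text
clock: 14.72
position: [552.3, 116.1, 104.1]
ee_rot: [0.993, -0.118, 0.0, -0.0]
contact_force: [-1.6, 2.9, 4.6]
gripper_width: 36.5
```

```bash
python3 snap.py 9 wrist
```

```text
{'clock': 14.775, 'position': [552.2771, 116.133, 104.1408], 'ee_rot': [0.993, -0.1185, 0.0004, -0.0003], 'contact_force': [-1.5226, 1.2392, 5.9808], 'wrist_torque': [0.639, 0.5936, -0.0305], 'gripper_width': 36.8519, 'joints': [0.4943, 0.4383, -0.3371, 0.0, -0.7943, 0.8389]}
```

View pics/wrist9.png

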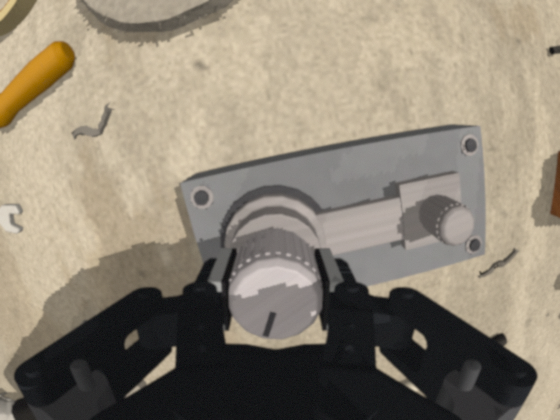

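The cap is gripped centrally at (275,295), and the pin head is still home at (456,223). Testing the turn direction with 30° clockwise.

>>> drive_tool:
  plan:
    - [[0,0,0.0002],5]
    - [[0,0,0.0002],8]
    - [[0,0,0.0002],8]
    - [[0,0,0.0002],9]
    - [[0,0,0],0]

```text
clock: 15.4
position: [552.2, 115.9, 103.5]
ee_rot: [0.928, -0.372, 0.0, -0.0]
contact_force: [-2.1, 2.9, 6.9]
gripper_width: 36.2
```

```bash
python3 snap.py 10 wrist; python3 -c "
import cv2; a=cv2.imread('pics/wrist10.png'); cv2.imwrite('pics/w10c.png',a[60:360,100:500])"
```

```text
{'clock': 15.45, 'position': [552.1791, 115.9055, 103.5251], 'ee_rot': [0.9285, -0.3714, 0.0003, -0.0002], 'contact_force': [-1.2067, 2.1638, 6.4994], 'wrist_torque': [0.4582, 0.6979, 0.0351], 'gripper_width': 36.4647, 'joints': [0.4942, 0.439, -0.338, 0.0003, -0.7932, 0.3153]}
```

View pics/w10c.png

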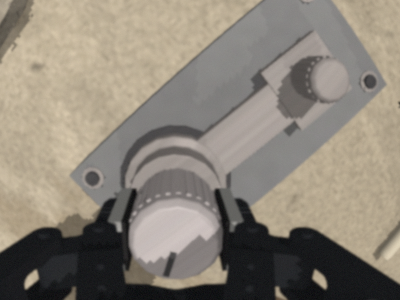

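The mark stays put relative to the jaws and the plate stays pinned, so the cap is screwing down. The minimum total is 120°, so I can turn 84° more freely.

>>> drive_tool:
  plan:
    - [[0,0,0.0002],8]
    - [[0,0,0.0002],10]
    - [[0,0,0.0002],10]
    - [[0,0,0.0002],10]
    - [[0,0,0.0002],10]
    - [[0,0,0.0002],10]
    - [[0,0,0.0002],10]
    - [[0,0,0.0002],10]
    - [[0,0,0.0002],6]
    - [[0,0,0],0]

```text
clock: 16.7
position: [551.5, 115.9, 101.6]
ee_rot: [-0.441, 0.897, 0.0, -0.0]
contact_force: [-4.3, 2.5, 8.1]
gripper_width: 36.3
```

```bash
python3 snap.py 11
```

```text
{'clock': 16.7, 'position': [551.4865, 115.8867, 101.5817], 'ee_rot': [-0.4412, 0.8974, 0.0001, -0.0004], 'contact_force': [-4.3372, 2.49, 8.0985], 'wrist_torque': [0.6359, 1.1662, -0.0278], 'gripper_width': 36.2617, 'joints': [0.4945, 0.4412, -0.3402, -0.0004, -0.7902, -1.1513]}
```

Total so far is 114°. From here I'll go in smaller steps and read the torque.

>>> drive_tool:
  plan:
    - [[0,0,0.0001],5]
    - [[0,0,0.0001],5]
    - [[0,0,0.0001],5]
    - [[0,0,0],0]

```text
clock: 17.2
position: [551.4, 116.0, 101.3]
ee_rot: [-0.32, 0.947, 0.0, -0.0]
contact_force: [-4.0, 1.4, 7.8]
gripper_width: 36.3
```

```bash
python3 snap.py 12
```

```text
{'clock': 17.2, 'position': [551.4376, 115.9783, 101.2642], 'ee_rot': [-0.3203, 0.9473, 0.0001, -0.0004], 'contact_force': [-4.0462, 1.3776, 7.8409], 'wrist_torque': [0.8285, 1.2366, 0.0413], 'gripper_width': 36.2771, 'joints': [0.4946, 0.4416, -0.3405, -0.0006, -0.7895, -1.413]}
```

>>> drive_tool:
  plan:
    - [[0,0,0.0001],5]
    - [[0,0,0.0001],5]
    - [[0,0,0],0]

```text
clock: 17.58
position: [551.4, 116.0, 101.1]
ee_rot: [-0.237, 0.972, 0.0, -0.0]
contact_force: [-4.6, 4.0, 7.8]
gripper_width: 36.6
```

```bash
python3 snap.py 13
```

```text
{'clock': 17.575, 'position': [551.4009, 116.0381, 101.07], 'ee_rot': [-0.2365, 0.9716, 0.0002, -0.0004], 'contact_force': [-4.6155, 3.9565, 7.8114], 'wrist_torque': [0.8762, 1.2037, 0.0246], 'gripper_width': 36.5927, 'joints': [0.4947, 0.4418, -0.3407, -0.0007, -0.789, -1.5875]}
```

>>> drive_tool:
  plan:
    - [[0,0,0.0001],5]
    - [[0,0,0.0001],5]
    - [[0,0,0],0]

```text
clock: 17.95
position: [551.4, 116.1, 100.8]
ee_rot: [-0.151, 0.989, 0.0, -0.0]
contact_force: [-3.9, 3.6, 7.6]
gripper_width: 36.4
```

```bash
python3 snap.py 14 wrist; python3 -c "
import cv2; a=cv2.imread('pics/wrist14.png'); cv2.imwrite('pics/w14c.png',a[200:360,150:400])"
```

```text
{'clock': 18.0, 'position': [551.3577, 116.1071, 100.8158], 'ee_rot': [-0.1511, 0.9885, 0.0002, -0.0005], 'contact_force': [-4.1849, 4.5574, 7.5382], 'wrist_torque': [0.9675, 1.3356, 0.0177], 'gripper_width': 36.8462, 'joints': [0.4948, 0.4422, -0.3409, -0.0009, -0.7885, -1.7616]}
```

View pics/w14c.png

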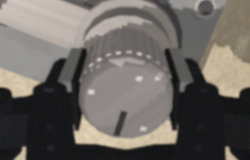

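>>> drive_tool:
  plan:
    - [[0,0,0.0001],5]
    - [[0,0,0.0001],5]

```text
clock: 18.25
position: [551.4, 116.2, 100.7]
ee_rot: [-0.065, 0.998, -0.0, -0.0]
contact_force: [-5.1, 4.3, 6.9]
gripper_width: 36.5
```

```bash
python3 snap.py 15
```

```text
{'clock': 18.25, 'position': [551.4421, 116.1811, 100.6833], 'ee_rot': [-0.0651, 0.9979, -0.0002, -0.0004], 'contact_force': [-5.1256, 4.2587, 6.8543], 'wrist_torque': [1.2417, 1.5353, 1.5975], 'gripper_width': 36.5237, 'joints': [0.4952, 0.4425, -0.3411, 0.0, -0.7881, -1.9358]}
```

The wrist torque about z jumped to 1.6 N m, so the cap has reached the stop. Checking for slip of the mark relative to the jaws, and the state of the plate.

```bash
python3 snap.py 16 wrist scene
cat > mark.py <<'E'
from h import *
import sys
def mark(tag):
    w=np.load(f"wrist{tag}.npz"); g=cv2.cvtColor(w["image"],cv2.COLOR_RGB2GRAY)
    r=g[295:340,255:295]
    n,l,st,c=cv2.connectedComponentsWithStats((r<75).astype(np.uint8))
    out=[]
    for i in range(1,n):
        if 15<st[i,4]<200:
            ys,xs=np.where(l==i); vx,vy,_,_=cv2.fitLine(np.c_[xs,ys].astype(np.float32),2,0,.01,.01).ravel()
            out.append((st[i].tolist(),(c[i]+[255,295]).round(1).tolist(),round(float(np.degrees(np.arctan2(vy,vx)))%180,1)))
    return out
for t in sys.argv[1:]: print(t,mark(t))
E
python3 mark.py 9 10 14 16
python3 - <<'E'
import cv2,numpy as np
f=lambda t:cv2.resize(cv2.imread(f'pics/wrist{t}.png')[250:345,220:330],None,fx=3.6,fy=3.6,interpolation=2)
cv2.imwrite('pics/cmp.png',np.hstack([f(14),f(16)]))
E
```

```text
{'clock': 18.35, 'position': [551.7521, 116.2372, 100.6783], 'ee_rot': [-0.0663, 0.9978, -0.0003, -0.0], 'contact_force': [-4.2688, 4.0907, 6.1873], 'wrist_torque': [0.9802, 1.1513, 0.9637], 'gripper_width': 36.4976, 'joints': [0.4952, 0.4426, -0.3411, 0.0007, -0.7874, -1.9338]}
9 [([9, 18, 11, 23, 112], [269.1, 323.7], 108.7)]
10 [([9, 22, 10, 19, 97], [268.5, 326.1], 108.6)]
14 [([10, 17, 11, 23, 110], [269.8, 323.3], 108.3)]
16 [([12, 17, 9, 23, 102], [270.9, 322.8], 105.1)]
```

View pics/cmp.png

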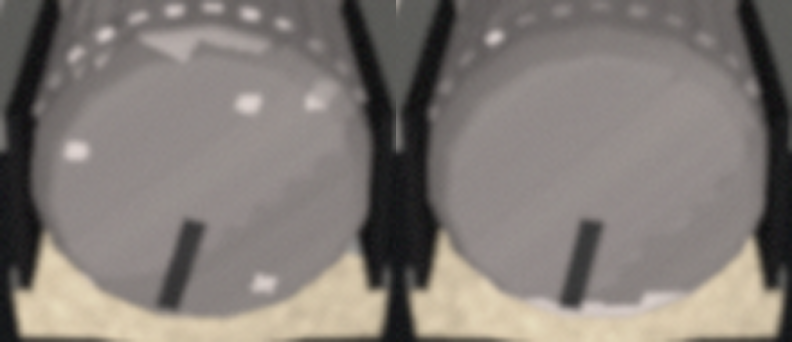

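View pics/wrist16.png

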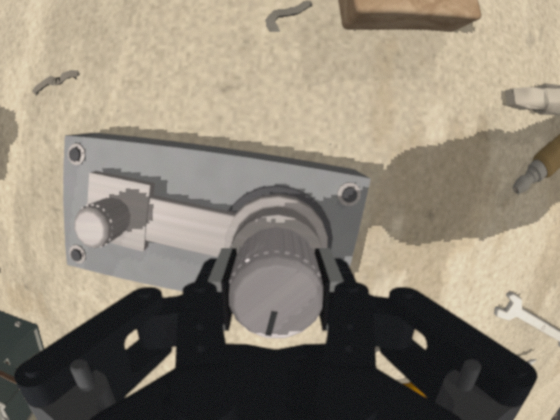

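The cap is bottomed: torque is 1.0–1.6 N m and the mark slipped 3.3° in the jaws. Backing off 90° counter-clockwise, then I'll check the mark and the plate play.

>>> drive_tool:
  plan:
    - [[0,0,-0.0002],-5]
    - [[0,0,-0.0002],-9]
    - [[0,0,-0.0002],-9]
    - [[0,0,-0.0002],-9]
    - [[0,0,-0.0002],-9]
    - [[0,0,-0.0002],-9]
    - [[0,0,-0.0002],-9]
    - [[0,0,-0.0002],-9]
    - [[0,0,-0.0002],-9]
    - [[0,0,-0.0002],-9]
    - [[0,0,0],-4]
    - [[0,0,0],0]

```text
clock: 19.85
position: [551.8, 116.1, 102.5]
ee_rot: [0.751, -0.66, -0.0, -0.0]
contact_force: [-3.2, 2.7, 5.9]
gripper_width: 36.4
```

```bash
python3 snap.py 17 wrist scene side; python3 mark.py 16 17
```

```text
{'clock': 20.0, 'position': [551.8083, 116.0888, 102.4934], 'ee_rot': [0.7511, -0.6602, -0.0002, -0.0001], 'contact_force': [-2.6237, 2.1607, 5.9271], 'wrist_torque': [0.849, 0.9081, -0.0305], 'gripper_width': 36.5628, 'joints': [0.4945, 0.4402, -0.3389, -0.0006, -0.7916, -0.3655]}
16 [([12, 17, 9, 23, 102], [270.9, 322.8], 105.1)]
17 [([10, 30, 7, 11, 50], [268.2, 330.1], 111.1)]
```

View pics/wrist17.png

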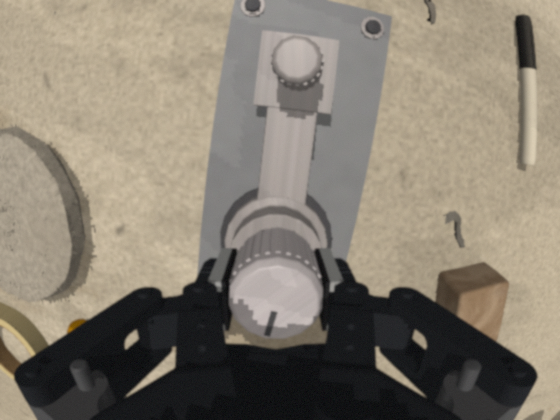

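Run:
```python
import cv2,numpy as np
a=cv2.imread('pics/wrist16.png')[140:265,60:250]; b=cv2.imread('pics/wrist17.png')[0:215,225:395]
cv2.imwrite('pics/p16.png',cv2.resize(a,None,fx=4,fy=4,interpolation=2))
cv2.imwrite('pics/p17.png',cv2.resize(b,None,fx=2.75,fy=2.75,interpolation=2))
c=cv2.imread('pics/wrist17.png')[250:345,220:330];d=cv2.imread('pics/wrist16.png')[250:345,220:330]
cv2.imwrite('pics/m17.png',cv2.resize(np.hstack([d,c]),None,fx=3.6,fy=3.6,interpolation=2))
```

```text
(no output)
```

View pics/p16.png

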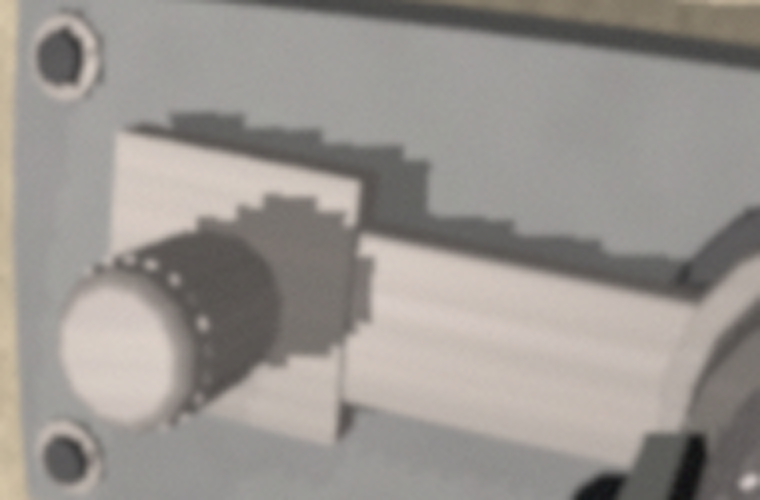

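View pics/p17.png

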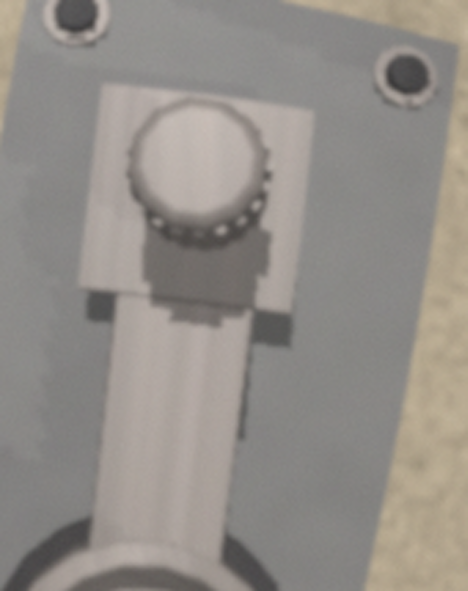

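View pics/m17.png

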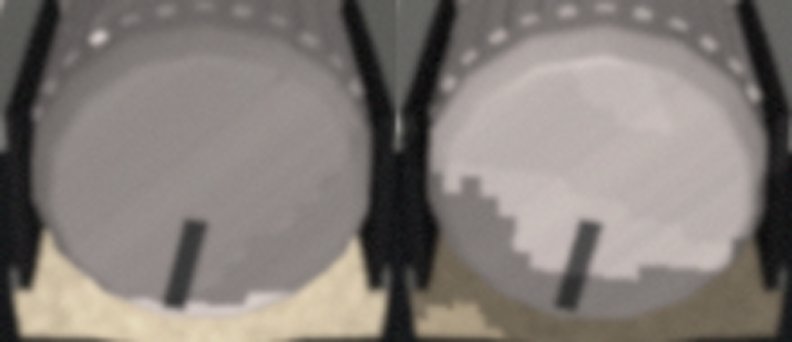

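Run:
```python
from h import *
def ang(w,p,q,z):
    a=onz(w,*p,z,True);b=onz(w,*q,z,True);return np.degrees(np.arctan2(b[1]-a[1],b[0]-a[0])).round(1)
w=np.load("wrist16.npz"); v=np.load("wrist17.npz")
print("16 edges",ang(w,(150.5,198),(232.5,215),52),ang(w,(146.25,240.75),(210,254.5),52),"holes(cross)",ang(w,(75.25,153.75),(76.75,254.75),40), "end top edge",ang(w,(89.5,172.5),(150.5,184.5),52))
print("17 edges",ang(v,(267.9,107.3),(258.5,198.2),52),ang(v,(316.3,112.7),(305.7,201.8),52),"holes",ang(v,(252.6,5.1),(373,26.9),40),"end edges",ang(v,(261.7,30.5),(253.7,104.4),52),ang(v,(339.5,40.7),(330.8,113.5),52))
f=lambda x,y:(220+x/3.6,250+y/3.6)
print("mark",ang(w,f(196,222),f(175,305),111.5),ang(v,f(194,222),f(171,307),113.5))
def P(d,*c): print([onz(d,*x,z,True).round(1)[:2].tolist() for x,z in c])
P(w,((146.25,240.75),52),((89.5,172.5),52),((150.5,184.5),52),((144.5,250),52),((75.25,153.75),40),((76.75,254.75),40))
P(v,((261.7,30.5),52),((339.5,40.7),52),((330.8,113.5),52),((253.7,104.4),52),((252.6,5.1),40),((373,26.9),40))
```

```text
16 edges 85.6 86.2 holes(cross) -1.5 end top edge 85.9
17 edges 91.2 91.6 holes 178.6 end edges 91.5 90.6
mark -4.3 84.8
[[558.3, 40.8], [521.9, 2.5], [524.8, 42.8], [564.4, 39.7], [513.4, -16.6], [582.9, -18.4]]
[[573.1, 1.1], [532.5, 0.4], [532.0, 40.2], [572.1, 41.0], [581.2, -17.5], [512.1, -15.9]]
```

The spindle took up about 5.3° of pin play (85.9° → 91.2°) while the cap mark turned 89.1°. The cap is therefore only about 84° backed off relative to the spindle, so I'll add 6°.

>>> drive_tool:
  plan:
    - [[0,0,-0.0001],-3]
    - [[0,0,0],-3]
    - [[0,0,0],0]
    - [[0,0,0],0]
    - [[0,0,0],0]

```text
clock: 20.62
position: [551.9, 116.1, 102.7]
ee_rot: [0.785, -0.62, -0.0, -0.0]
contact_force: [-2.8, 2.9, 6.0]
gripper_width: 36.1
```

```bash
python3 snap.py 18 wrist scene side
python3 - <<'E'
import cv2,numpy as np
b=cv2.imread('pics/wrist18.png')[0:215,225:395]
c=cv2.imread('pics/wrist18.png')[250:345,220:330]
b=cv2.resize(b,None,fx=2.75,fy=2.75,interpolation=2); c=cv2.resize(c,None,fx=2.8,fy=2.8,interpolation=2)
o=np.zeros((591,468+308,3),np.uint8);o[:,:468]=b[:591,:468];o[:266,468:]=c[:266,:308]
cv2.imwrite('pics/p18.png',o)
a=cv2.imread('pics/scene18.png')[160:240,240:320];b=cv2.imread('pics/side18.png')[160:240,245:325]
cv2.imwrite("pics/ss18.png",cv2.resize(np.hstack([a,b]),None,fx=5,fy=5,interpolation=2))
E
```

```text
{'clock': 20.775, 'position': [551.864, 116.0986, 102.679], 'ee_rot': [0.7846, -0.62, -0.0001, -0.0002], 'contact_force': [-2.2019, 2.933, 6.0583], 'wrist_torque': [0.7877, 0.8953, -0.0392], 'gripper_width': 36.5396, 'joints': [0.4945, 0.44, -0.3387, -0.0005, -0.7918, -0.2608]}
```

View pics/p18.png

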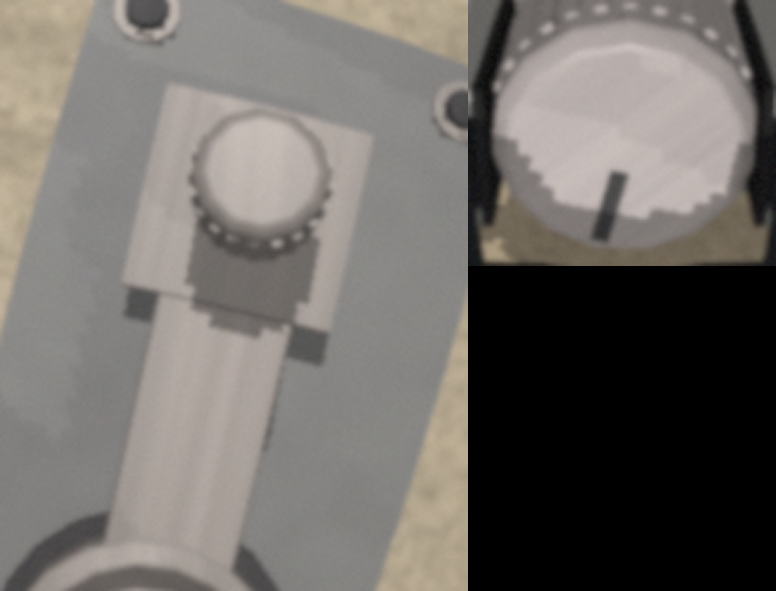

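View pics/ss18.png

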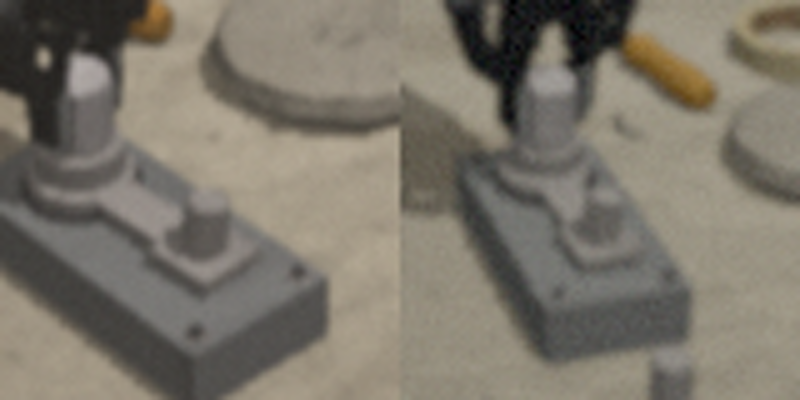

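```bash
python3 - <<'E'
from h import *
def ang(w,p,q,z):
    a=onz(w,*p,z,True);b=onz(w,*q,z,True);return np.degrees(np.arctan2(b[1]-a[1],b[0]-a[0])).round(1)
v=np.load("wrist18.npz"); g=lambda x,y:(225+x/2.75,y/2.75); f=lambda x,y:(220+x/2.8,250+y/2.8)
print("arm",ang(v,g(158,295),g(107,540),52),ang(v,g(289,325),g(236,565),52),"end",ang(v,g(168,84),g(123,283),52),ang(v,g(373,135),g(328,332),52))
print("mark",ang(v,f(149,174),f(132,240),113.6))
E
python3 mark.py 18
```

```text
arm 91.6 92.2 end 91.2 90.7
mark 91.3
18 [([10, 27, 7, 14, 59], [268.3, 329.3], 107.4)]
```

The cap mark has turned 95.6° and the spindle 5.5°, so the net back-off is about 90°. The pin is still seated and the cap is still gripped. Handing in.

```bash
python3 -c "
from bench import arm
print(arm.job_done()); print(arm.read_state()['clock'])"
```

```text
the job is handed in; nothing more can be done
None
the job is handed in; nothing more can be done
```

I put the plain lock pin fully home and screwed the cap down to its stop. I then backed the cap off a quarter turn and handed in at about 21 s with the gripper still holding it. The hand-in gives no verdict.

- **Pin:** It seated with about 8 N of push. In the last pictures its head still sits flat on the lock plate.
- **Bottoming out:** After about 150–159° of clockwise turn, the torque at the wrist jumped to 1.6 N m and the cap slipped about 3° in the jaws. I took that as the hard stop.
- **Back-off:** The first 90° was not enough. The plate had moved about 5° through the pin's clearance, so the cap was only about 84° off relative to the spindle. I added 6°.
- **Final check:** In the wrist camera pictures the cap mark had turned 95.6° and the plate 5.5° since the stop. That is about 90° net, and I'd trust it to 1–2°.
- **Other checks:** Contact forces in the readings stayed under about 10 N. I never touched the shouldered pin or the other things. An early disagreement of about 4 mm between cameras on where the plate eye was did not matter, because I used the close wrist view and the pin went in with no measurable resistance.

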